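# Fill the sample cell with inlay nuggets and hold it in the viewer's light

## Robot

A 6-joint arm with a two-finger parallel gripper is mounted at the origin on the work surface. World frame = base frame: x ahead of the robot, y to its left, z up, the work surface at z = 0. Lengths are in m, angles in degrees, forces in N, time in s.
With the tool pointing down it reaches from about 0.35 to 0.875 m from the base axis. Payload 4.2 kg.
Tool frame: the origin (TCP) lies between the finger pads; the fingertips stand 17 mm ahead of it and the grasp point (between the pads) lies 2 mm behind it; z points along the fingers, y is the line along which they close (so a half turn about z gives the same grasp; the last joint's range is limited). The gripper opens to 87 mm and grips with 3 to 60 N. Pads are 19 mm wide; open, the fingers measure 117 mm over their backs; the gripper's body (75 mm by 190 mm) begins 51 mm behind the grasp point.
Start: joints at [85.749, 22.042, 0.453, 0, -68.411, -14.817], TCP at [0.204, 0.591, 0.24] pointing down, gripper open.
Joint ranges: [-179.83, 179.83], [-69.29, 118.12], [-61.27, 80.66], [-181.25, 117.63], [-171.15, -9.14], [-177.46, 177.46]. Speed limits (degrees/s): [159.86, 159.86, 180, 180, 180, 180].

## Interface

Orientations are given as a 3x3 rotation matrix whose columns are the frame's x, y, z axes.
In Python, from station import r gives the robot as it stands.
- The arm moves only by the tool servo_tool, never from a script. Its argument "targets" is a list of rows, each a list of 5 numbers: the shift along the world's x, y, z in units of 30 mm (1.0 is 30 mm), then the turn about the world's z in rad, then the finger opening in mm, from 0 to 87. In form: [[x, y, z, turn, gripper], ...]. A call has exactly 5 rows; each row is the pose to reach, as a shift and turn from the pose commanded when the call began; what a row does not reach only later rows make up. A row lasts 1/12 s, in which the tool goes at most 41.7 mm and 7.16 degrees, less where a joint would pass 70% of its speed; a pose out of reach is approached as far as the arm can. A call with a gripper value outside its range is refused whole. The fingers move at their own pace and stop on an object; the grip force is fixed at half the most. Time passes only in rows, so rows that repeat a pose let the fingers close, or fill a call up. It gives the time, the measured TCP pose, the force, the opening and the grip force at its end, in the units of the state.
- r.sense(): the state, without advancing time (a new reading comes with each control period).
- r.capture(name): name is "scene" or "side" or "wrist"; returns a dict with "pixels" (420x560x3 uint8, red, green, blue), "fx", "fy", "cx", "cy" (pixels), "world_from_camera" (4x4, takes a point from camera to world coordinates). Camera axes: x right, y down, z forward; pixel columns grow to the right and rows downward; lengths in m; the calibration is good to about 2 mm. A picture is of the moment at which its call begins. There is no depth.
- r.finish_job(): hands the job in; it is judged then, once.
The state is a dict: "time_s": time; "joints": joint angles; "joint_velocities": joint speeds; "effort": joint torques, N m; "tcp_pos": TCP position; "ee_rot": TCP orientation; "wrist_force": force on the tool from outside, world axes, zero at the start; "moment": the same for the moment, N m; "gripper_width": opening from 0.0 (shut) to 1.0 (fully open); "gripper_force": force on a finger pad.
Only numpy, scipy, OpenCV 4.12 (cv2) and the standard library are available. Lean on these libraries where they do the work, as an engineer would, in place of code of your own. Each camera call takes 0.05 s, during which the arm holds its last target. There are 200 camera calls.

## Task

Tip the four amber nuggets from the scoop through the funnel into the glass sample cell standing under it, then set the scoop down on the bench, out of the hand. Swing the funnel aside, pick the cell up by its two frosted faces only (never let a finger press on the clear faces) and finish holding it upright and still in the light viewer, off everything else, with the heap of nuggets in the middle of the light path between lamp and window and its clear faces squarely facing them. The program ends with the cell still held there; leave the other things on the bench where they are.

Things in the scene. Friction and masses are not known exactly. Their poses are not given: they have to be found in the camera images.
- scoop: steel scoop on the bench, 0.11 kg. Origin on its underside; x to its open pouring front, z up. Trough from x = -42 to +54 mm, 50 mm wide (44 inside), walls 30 mm high; floor 4 mm, level, then from x = 21 mm a 0.2 rad ramp up to the lip. Wooden bar handle behind: x = -104 to -42 mm, 16 mm wide in y, 23 to 45 mm above the underside. Nuggets run out when the front is tipped down 0.5 to 0.75 rad
- scoop_grip (a point): middle of the scoop's handle, where to grip it (fingers closing along the scoop's y, 16 mm): 73 mm behind the origin, 36 mm above the underside; axes as the scoop's
- scoop_lip (a point): middle of the scoop's open front edge, 54 mm ahead of the origin and 12 mm above the underside; axes as the scoop's
- nugget0: amber glass nugget, a rounded pebble about 19 x 16 x 16 mm, 10 g; starts in the scoop, origin at its centre
- nugget1: amber glass nugget, a rounded pebble about 19 x 16 x 16 mm, 10 g; starts in the scoop, origin at its centre
- nugget2: amber glass nugget, a rounded pebble about 19 x 16 x 16 mm, 10 g; starts in the scoop, origin at its centre
- nugget3: amber glass nugget, a rounded pebble about 19 x 16 x 16 mm, 10 g; starts in the scoop, origin at its centre
- stand: fixed filling stand: wooden plate 12 mm thick, x = -55 to +155 mm, 110 mm wide; origin on its underside below the spot where the cell stands. x points from there to the upright steel post at x = 130 mm (18 mm thick, 177 mm high) that carries the funnel's arm; z up
- funnel (a joint): swing of the funnel arm about the post, rad: 0 = over the cell (start), to 1.9 = aside, towards the stand's +y side (clockwise about the post seen from above). Stays where left, moves with about 1 N at the funnel: push it, or drag it from inside the cone with closed fingertips. From 1.2 rad there is room for the gripper above the cell
- funnel_mouth (a point): centre of the metal funnel's mouth at rim height, 162 mm above the bench. Mouth 114 mm wide inside, 120 outside; cone 54 mm deep, ending in a spout 36 mm wide inside, whose lower end is 66 mm below the rim and 6 mm above the cell's rim. It does not touch the cell
- funnel_hinge (a point): point on the post's axis at the funnel's rim height, 130 mm from the funnel's middle; the funnel swings about the vertical through it
- cell: open-topped square glass cell, 48 x 48 mm outside, 42 x 42 inside, 78 mm high, floor 4 mm, 90 g empty, standing loose on the stand's plate under the funnel, at any yaw. Origin: centre of its underside, z up. Its faces towards +y and -y are frosted (whitish, matt), 48 mm apart: grip here. Its faces towards +x and -x are clear glass: keep fingers off
- cell_mid (a point): point on the cell's axis 16 mm above its underside, the part with the nuggets that belongs in the middle of the light path; axes as the cell's
- viewer: fixed light viewer, base plate 280 x 75 x 12 mm. Origin under its middle, z up, x along the light path: round lamp head at -x (face at x = -57 mm, 68 mm across, top at 130 mm), black box with a round white window at +x (face at x = +58 mm, 72 mm wide, top at 130 mm). The gap between is open above and to both sides (+y, -y)
- beam_mid (a point): middle of the light path between lamp and window, 95 mm above the bench; x along the beam, z up
- stain_can: bystander: steel can of stain, 72 mm across, 100 mm high; origin near its underside; leave alone
- finish_jar: bystander: amber jar with a steel cap, 60 mm across, 85 mm high; origin near its underside; leave alone
- sanding_block: bystander: cork sanding block, 100 x 60 x 32 mm; origin near its underside; leave alone
- brush: bystander: paint brush lying down, about 200 mm long, 30 mm high; origin near its underside; leave alone
- tape_roll: bystander: roll of paper tape lying flat, 90 mm across, 24 mm high; origin near its underside; leave alone
- driver: bystander: screwdriver lying down, about 200 mm long, 30 mm high; origin near its underside; leave alone
- offcut: bystander: dark wood offcut, 70 x 45 x 20 mm; origin near its underside; leave alone
Mind the look-alikes: they are no part of the job. What is shaped like the stand but blue or purple is not meant.

How it is judged (in metres and radians):
On the way, in this order (a step that is already met when the one before it is completed fails the run):
1. all four nuggets are in the cell, which still stands on the stand with the funnel over it (x of nugget0 in the frame of cell between -0.024 and 0.024 m and y of nugget0 in the frame of cell between -0.024 and 0.024 m and z of nugget0 in the frame of cell between 0 and 0.075 m and x of nugget1 in the frame of cell between -0.024 and 0.024 m and y of nugget1 in the frame of cell between -0.024 and 0.024 m and z of nugget1 in the frame of cell between 0 and 0.075 m and x of nugget2 in the frame of cell between -0.024 and 0.024 m and y of nugget2 in the frame of cell between -0.024 and 0.024 m and z of nugget2 in the frame of cell between 0 and 0.075 m and x of nugget3 in the frame of cell between -0.024 and 0.024 m and y of nugget3 in the frame of cell between -0.024 and 0.024 m and z of nugget3 in the frame of cell between 0 and 0.075 m and value of joint funnel below 0.25 rad and z of cell in the frame of stand below 0.02 m and angle between cell's own z axis and vertical below 0.1 rad), for 0.1 s.
2. the scoop is out of the hand and lies level on the bench (height (world z) of scoop below 0.012 m and angle between scoop's own z axis and vertical below 0.2 rad and contact force between the fingers and scoop below 0.1 N), for 0.1 s.
3. the cell is lifted off the stand by its frosted faces with the nuggets in it (x of nugget0 in the frame of cell between -0.024 and 0.024 m and y of nugget0 in the frame of cell between -0.024 and 0.024 m and z of nugget0 in the frame of cell between 0 and 0.075 m and x of nugget1 in the frame of cell between -0.024 and 0.024 m and y of nugget1 in the frame of cell between -0.024 and 0.024 m and z of nugget1 in the frame of cell between 0 and 0.075 m and x of nugget2 in the frame of cell between -0.024 and 0.024 m and y of nugget2 in the frame of cell between -0.024 and 0.024 m and z of nugget2 in the frame of cell between 0 and 0.075 m and x of nugget3 in the frame of cell between -0.024 and 0.024 m and y of nugget3 in the frame of cell between -0.024 and 0.024 m and z of nugget3 in the frame of cell between 0 and 0.075 m and contact force between the fingers and cell_c1 above 1 N and contact force between the fingers and cell_c2 above 1 N and height (world z) of cell above 0.03 m and contact force between cell and stand below 0.1 N), for 0.1 s.
At the end, for the whole second after the job is handed in: Cell held by both frosted faces, still, upright within 0.2 rad, off all else; its point cell_mid within 20 mm (along beam), 12 mm (across), 16 mm (height) of the light path's middle, clear faces square to the beam within 0.2 rad; all nuggets in it; scoop level on the bench, released (all of step 2 and x of nugget0 in the frame of cell between -0.024 and 0.024 m and y of nugget0 in the frame of cell between -0.024 and 0.024 m and z of nugget0 in the frame of cell between 0 and 0.075 m and x of nugget1 in the frame of cell between -0.024 and 0.024 m and y of nugget1 in the frame of cell between -0.024 and 0.024 m and z of nugget1 in the frame of cell between 0 and 0.075 m and x of nugget2 in the frame of cell between -0.024 and 0.024 m and y of nugget2 in the frame of cell between -0.024 and 0.024 m and z of nugget2 in the frame of cell between 0 and 0.075 m and x of nugget3 in the frame of cell between -0.024 and 0.024 m and y of nugget3 in the frame of cell between -0.024 and 0.024 m and z of nugget3 in the frame of cell between 0 and 0.075 m and contact force between the fingers and cell_c1 above 1 N and contact force between the fingers and cell_c2 above 1 N and x of cell_mid in the frame of beam_mid between -0.02 and 0.02 m and y of cell_mid in the frame of beam_mid between -0.012 and 0.012 m and z of cell_mid in the frame of beam_mid between -0.016 and 0.016 m and angle between the x axis of cell and the x axis of viewer, either way round below 0.2 rad and angle between cell's own z axis and vertical below 0.2 rad and linear speed of cell below 0.03 m/s and contact force between cell and viewer below 0.1 N and height (world z) of cell above 0.04 m); the arm keeps its last pose, push and grip.
It fails at once if a finger presses on a clear face of the cell (over 0.5 N) (contact force between the fingers and cell_c3 above 0.5 N or contact force between the fingers and cell_c4 above 0.5 N).
It fails at once if a bystander is moved by more than 30 mm (distance of any of stain_can, finish_jar, sanding_block, brush, tape_roll, driver, offcut from where it was at the start of the episode above 0.03 m).
It also fails if it takes over 72 s, if anything falls off the work surface, if the arm or the gripper's body presses on something with over 40 N, if the wrist force passes 120 N, or if a joint passes its speed limit or range.

## Working session

There is one attempt and no reset: what is moved stays moved. The work goes in short steps, Python scripts to look and compute and a tool call to move; the robot and the scene stay as the last step left them, time stands still between calls to the robot, and variables do not carry over. Pictures are saved under pics/ and viewed, at most 10 in all, crops included, and the job is handed in when it is done.

Besides the shell and the picture viewer there is one more tool, called as name(argument=value, ...), one argument or row to a line, values as JSON. servo_tool: Moves the arm, as the interface text tells. Its arguments: {"type":"object","properties":{"targets":{"type":"array","items":{"type":"array","items":{"type":"number"}}}},"required":["targets"]}

```bash
mkdir -p pics; cat > h.py <<'E'
import numpy as np, cv2
from station import r
def cap(n):
    c=r.capture(n); c['pixels']=np.asarray(c['pixels']); return c
def ray(c,u,v):
    T=np.array(c['world_from_camera']); d=T[:3,:3]@[(u-c['cx'])/c['fx'],(v-c['cy'])/c['fy'],1]
    return T[:3,3],d
def plane(c,u,v,z):
    o,d=ray(c,u,v); return o+d*(z-o[2])/d[2]
def proj(c,p):
    q=np.linalg.inv(np.array(c['world_from_camera']))@np.append(p,1)
    return c['fx']*q[0]/q[2]+c['cx'],c['fy']*q[1]/q[2]+c['cy']
def save(n,im): cv2.imwrite('pics/'+n+'.png',im[:,:,::-1])
E
python3 - <<'E'
from h import *
a=cap('scene');b=cap('side')
for c,n in((a,'scene'),(b,'side')):
    save(n+'0',c['pixels']); print(n,c['fx'],np.round(c['world_from_camera'],3).tolist())
import pickle;pickle.dump((a,b),open('c0.pkl','wb'))
s=r.sense();print(s)
E
```

```text
scene 419.5062937348498 [[-0.323, 0.735, -0.596, 1.21], [0.946, 0.253, -0.2, 0.291], [0.004, -0.628, -0.778, 1.143], [0.0, 0.0, 0.0, 1.0]]
side 429.74861524621116 [[0.999, -0.035, 0.036, 0.41], [-0.051, -0.712, 0.7, -0.956], [0.001, -0.701, -0.713, 1.087], [0.0, 0.0, 0.0, 1.0]]
{'time_s': 0.1, 'joints': array([ 8.57491425e+01,  2.20865006e+01,  3.87069758e-01, -2.47601975e-02,
       -6.84113101e+01, -1.48177291e+01]), 'joint_velocities': array([ 0.0017845 , -0.01084497,  0.0842934 ,  0.06840933, -0.00868648,
       -0.02550165]), 'effort': array([-1.31149241e-04, -3.91691494e+01,  1.87934589e+01,  4.23184499e+00,
        1.34297847e-02, -7.92607921e-05]), 'tcp_pos': array([0.20399495, 0.59023332, 0.23856519]), 'ee_rot': array([[ 9.45076116e-01, -3.26849871e-01, -5.43988834e-04],
       [-3.26850307e-01, -9.45074217e-01, -1.89765797e-03],
       [ 1.06139442e-04,  1.97123414e-03, -9.99998051e-01]]), 'wrist_force': array([-0.10168903, -0.049702  , -0.12833788]), 'moment': array([-0.0615505 , -0.00482561, -0.00069318]), 'gripper_force': 0.0, 'gripper_width': 1.0032882413301518}
```

View pics/scene0.png

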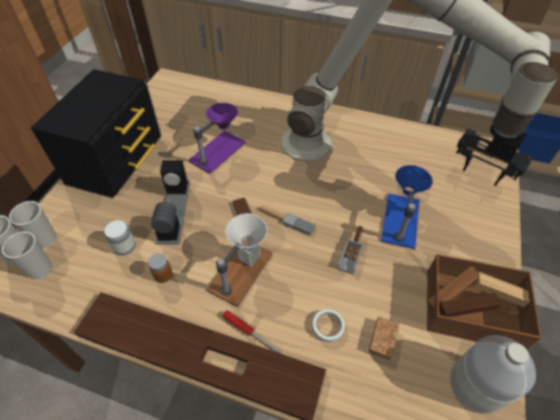

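View pics/side0.png

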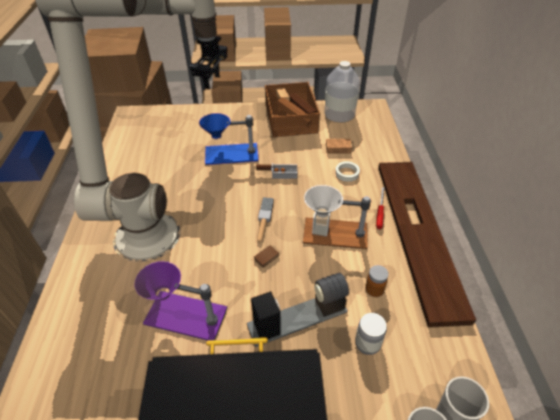

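```bash
python3 - <<'E'
from h import *
import pickle;a,b=pickle.load(open('c0.pkl','rb'))
A=a['pixels'];B=b['pixels']
R=lambda im,y,x,h,w,W,H:cv2.resize(im[y:y+h,x:x+w],(W,H),interpolation=cv2.INTER_CUBIC)
save('crop0',np.vstack([np.hstack([R(A,200,195,110,110,300,300),R(A,215,325,65,65,300,300)]),np.hstack([R(B,180,290,80,80,300,300),R(B,150,245,60,60,300,300)])]))
E
```

```text
(no output)
```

View pics/crop0.png

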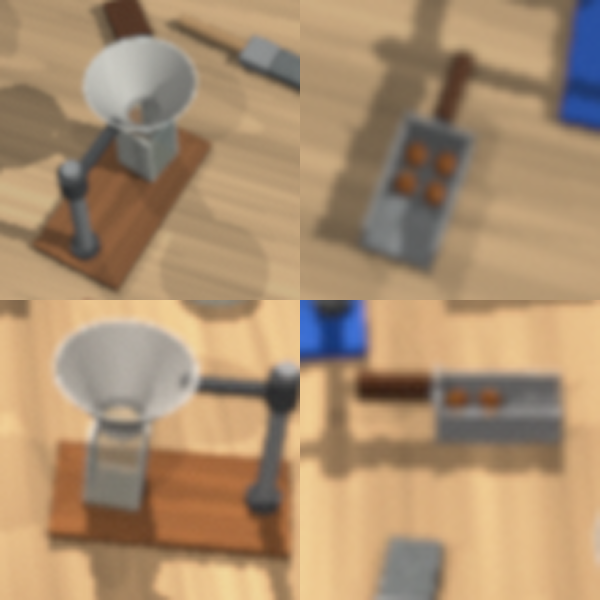

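```bash
python3 - <<'E'
from h import *
import pickle;a,b=pickle.load(open('c0.pkl','rb'))
P=lambda c,n,x,y,z:print(n,np.round(plane(c,x,y,z),4))
sa=lambda x,y:(195+x/2.727,200+y/2.727)
sb=lambda x,y:(290+x/3.75,180+(y-300)/3.75)
qa=lambda x,y:(325+(x-300)/4.615,215+y/4.615)
qb=lambda x,y:(245+(x-300)/5,150+(y-300)/5)
P(a,'rimA',*sa(141,82.5),.162);P(b,'rimB',*sb(126,370),.162)
P(a,'postA',*sa(73,166),.177);P(b,'postB',*sb(283,368),.177)
for p in((213,147),(118,290),(30,245)):P(a,'plateA',*sa(*p),.012)
for p in((58,443),(290,455),(288,553),(52,537)):P(b,'plateB',*sb(*p),.012)
P(a,'hend',*qa(461,55),.045);P(b,'hend',*qb(358,378),.045)
for p in((362,245),(432,270)):P(a,'lipA',*qa(*p),.012)
for p in((408,118),(472,137)):P(a,'rearA',*qa(*p),.030)
for p in((437,372),(437,410),(562,376),(562,415)):P(b,'topB',*qb(*p),.030)
for p in((437,440),(562,443)):P(b,'botB',*qb(*p),.0)
# viewer mask: dark gray boxes; rough
print(proj(a,[.4,.2,.1]),proj(b,[.4,.2,.1]))
A=a['pixels'];B=b['pixels']
R=lambda im,y,x,h,w,W,H:cv2.resize(im[y:y+h,x:x+w],(W,H),interpolation=cv2.INTER_CUBIC)
save('view0',np.hstack([R(A,150,130,100,80,400,500),R(B,260,240,100,120,400,500)[:,:]]))
E
```

```text
rimA [ 0.5776 -0.0136  0.162 ]
rimB [ 0.5799 -0.0204  0.162 ]
postA [ 0.7022 -0.0353  0.177 ]
postB [ 0.7041 -0.0395  0.177 ]
plateA [0.5391 0.0524 0.012 ]
plateA [0.7403 0.0156 0.012 ]
plateA [ 0.7225 -0.0952  0.012 ]
plateB [0.5345 0.0399 0.012 ]
plateB [0.743  0.0147 0.012 ]
plateB [ 0.7202 -0.0981  0.012 ]
plateB [ 0.5199 -0.0703  0.012 ]
hend [0.3711 0.2907 0.045 ]
hend [0.3705 0.2868 0.045 ]
lipA [0.5221 0.2602 0.012 ]
lipA [0.5255 0.3086 0.012 ]
rearA [0.4245 0.267  0.03  ]
rearA [0.4256 0.3121 0.03  ]
topB [0.4302 0.3088 0.03  ]
topB [0.4289 0.2647 0.03  ]
topB [0.5252 0.2994 0.03  ]
topB [0.522  0.2544 0.03  ]
botB [0.4283 0.2647 0.    ]
botB [0.5228 0.2566 0.    ]
(np.float64(332.1736837749028), np.float64(216.047036807113)) (np.float64(264.4071417622795), np.float64(169.23807628002785))
```

View pics/view0.png

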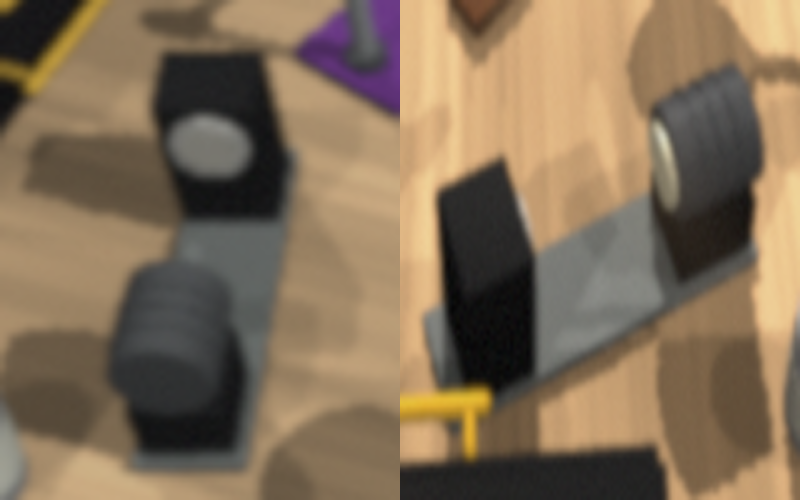

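servo_tool(
  targets=[
    [0.7,-1.1,0,0.06,87],
    [1.4,-2.2,0,0.12,87],
    [2.1,-3.3,0,0.18,87],
    [2.8,-4.4,0,0.22,87],
    [3.5,-5.5,0,0.26,87],
  ],
)

```text
time_s: 0.52
tcp_pos: [0.3096, 0.4238, 0.2391]
ee_rot: [[0.998, -0.07, -0.0], [-0.07, -0.998, -0.001], [-0.0, 0.001, -1.0]]
wrist_force: [0.8, 0.8, 0.3]
gripper_width: 1.003
gripper_force: 0.0
```

servo_tool(
  targets=[
    [0.7,-1.1,0,0,87],
    [1.4,-2.2,0,0,87],
    [2.1,-3.3,0,0,87],
    [2.6,-4.1,0,0,87],
    [2.9,-4.5,0,0,87],
  ],
)

```text
time_s: 0.93
tcp_pos: [0.3968, 0.2876, 0.2393]
ee_rot: [[0.997, -0.076, -0.001], [-0.076, -0.997, -0.001], [-0.001, 0.001, -1.0]]
wrist_force: [0.6, 0.0, 0.5]
gripper_width: 1.001
gripper_force: 0.0
```

servo_tool(
  targets=[
    [0,0,0,0,87],
    [0,0,0,0,87],
    [0,0,0,0,87],
    [0,0,0,0,87],
    [0,0,0,0,87],
  ],
)

```text
time_s: 1.35
tcp_pos: [0.3957, 0.2915, 0.2394]
ee_rot: [[0.997, -0.071, -0.0], [-0.071, -0.997, -0.0], [-0.0, 0.0, -1.0]]
wrist_force: [-0.1, -0.1, 0.1]
gripper_width: 0.999
gripper_force: 0.0
```

```bash
python3 - <<'E'
from h import *
c=cap('wrist');save('w1',c['pixels']);import pickle;pickle.dump(c,open('w1.pkl','wb'))
print(np.round(c['world_from_camera'],3),c['fx'],r.sense()['tcp_pos'])
E
```

```text
[[-0.071 -0.958 -0.278  0.471]
 [-0.997  0.068  0.019  0.287]
 [ 0.001  0.279 -0.96   0.385]
 [ 0.     0.     0.     1.   ]] 334.13849359690727 [0.39568278 0.29146522 0.23942383]
```

View pics/w1.png

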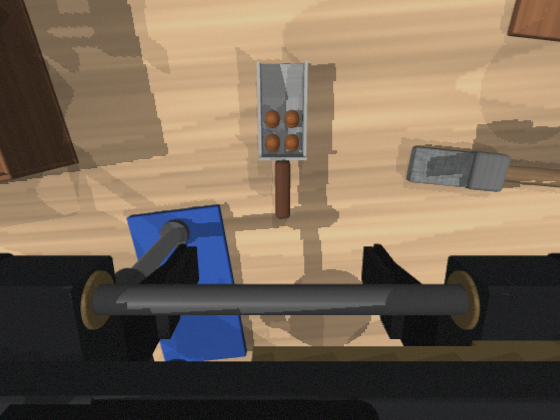

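```bash
python3 - <<'E'
from h import *
import pickle;c=pickle.load(open('w1.pkl','rb'))
P=lambda n,x,y,z:print(n,np.round(plane(c,x,y,z),4))
for p in((258,62),(308,62),(306,158),(259,158)):P('wall',*p,.03)
P('h0',282,161,.045);P('h1',283,217,.045);P('hL',275,190,.045);P('hR',290,190,.045)
P('bluepost',176,230,.177)
for p in ((128,214),(220,205),(246,352)):P('blue',*p,.012)
print(proj(c,[.3957,.2915,.036]))
E
```

```text
wall [0.5201 0.3043 0.03  ]
wall [0.5166 0.2554 0.03  ]
wall [0.423 0.262 0.03 ]
wall [0.4266 0.3116 0.03  ]
h0 [0.4238 0.2875 0.045 ]
h1 [0.3642 0.2906 0.045 ]
hL [0.3942 0.2969 0.045 ]
hR [0.3931 0.2813 0.045 ]
bluepost [0.4017 0.36   0.177 ]
blue [0.3704 0.471  0.012 ]
blue [0.3736 0.3627 0.012 ]
blue [0.1703 0.3527 0.012 ]
(np.float64(280.04078927157497), np.float64(186.4033203122231))
```

servo_tool(
  targets=[
    [0.28,-0.11,-1.2,0,50],
    [0.28,-0.11,-2.4,0,50],
    [0.28,-0.11,-3.6,0,50],
    [0.28,-0.11,-4.6,0,50],
    [0.28,-0.11,-5.5,0,50],
  ],
)

```text
time_s: 1.82
tcp_pos: [0.4038, 0.2874, 0.0727]
ee_rot: [[0.997, -0.072, -0.001], [-0.072, -0.997, -0.001], [-0.001, 0.001, -1.0]]
wrist_force: [-0.0, -0.1, -0.3]
gripper_width: 0.702
gripper_force: 0.0
```

servo_tool(
  targets=[
    [0,0,-0.5,0,50],
    [0,0,-0.9,0,50],
    [0,0,-1.2,0,50],
    [0,0,-1.34,0,50],
    [0,0,-1.34,0,40],
  ],
)

```text
time_s: 2.23
tcp_pos: [0.4042, 0.2875, 0.0337]
ee_rot: [[0.997, -0.072, -0.001], [-0.072, -0.997, -0.001], [-0.001, 0.001, -1.0]]
wrist_force: [-0.3, 0.2, 0.5]
gripper_width: 0.551
gripper_force: 0.0
```

servo_tool(
  targets=[
    [0,0,0,0,20],
    [0,0,0,0,10],
    [0,0,0,0,10],
    [0,0,0,0,10],
    [0,0,0,0,10],
  ],
)

```text
time_s: 2.65
tcp_pos: [0.4047, 0.2876, 0.0349]
ee_rot: [[0.997, -0.073, 0.001], [-0.073, -0.997, 0.001], [0.001, -0.001, -1.0]]
wrist_force: [0.1, 0.0, -0.5]
gripper_width: 0.2
gripper_force: 0.0
```

servo_tool(
  targets=[
    [0,0,0,0,10],
    [0,0,0,0,10],
    [0,0,0.1,0,10],
    [0,0,0.2,0,10],
    [0,0,0.33,0,10],
  ],
)

```text
time_s: 3.07
tcp_pos: [0.4042, 0.287, 0.0441]
ee_rot: [[0.997, -0.073, -0.001], [-0.073, -0.997, -0.001], [-0.001, 0.001, -1.0]]
wrist_force: [-0.1, -0.4, -1.6]
gripper_width: 0.181
gripper_force: 30.0
```

```bash
python3 - <<'E'
from h import *
s=r.sense();print(s['tcp_pos'],s['moment'],s['wrist_force'])
c=cap('wrist');b=cap('side');a=cap('scene')
R=lambda im,y,x,h,w,W,H:cv2.resize(im[y:y+h,x:x+w],(W,H),interpolation=cv2.INTER_CUBIC)
print(proj(c,[.47,.284,.02]))
save('w2',np.vstack([c['pixels'][:300],np.hstack([R(b['pixels'],140,235,80,80,280,280),R(a['pixels'],205,315,80,80,280,280)])]))
E
```

```text
[0.40422077 0.28696461 0.04413949] [-0.04260547  0.03457402  0.01520181] [-0.12898354 -0.36095263 -1.57847046]
(np.float64(276.84952975790543), np.float64(132.75461591219732))
```

View pics/w2.png

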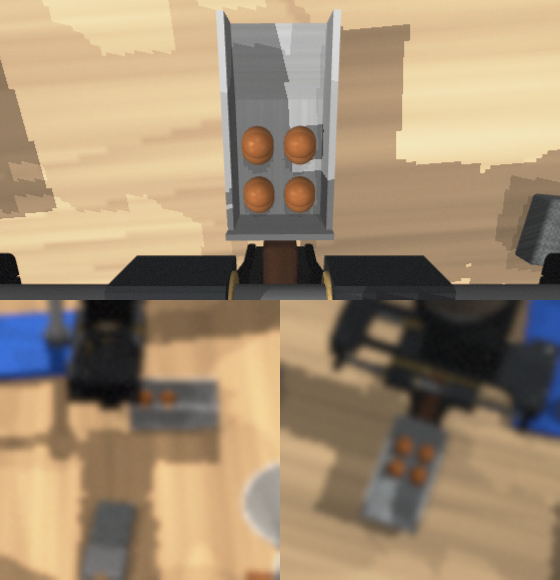

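servo_tool(
  targets=[
    [0,0,0.3,0,10],
    [0,0,0.8,0,10],
    [0,0,1.4,0,10],
    [0,0,2.0,0,10],
    [0,0,2.6,0,10],
  ],
)

```text
time_s: 3.63
tcp_pos: [0.4043, 0.2872, 0.1234]
ee_rot: [[0.997, -0.073, -0.0], [-0.073, -0.997, -0.0], [-0.0, 0.0, -1.0]]
wrist_force: [0.3, -0.1, -2.0]
gripper_width: 0.185
gripper_force: 30.0
```

servo_tool(
  targets=[
    [0,0,0.6,0,10],
    [0,0,1.2,0,10],
    [0,0,1.8,0,10],
    [0,0,2.4,0,10],
    [0,0,3.0,0,10],
  ],
)

```text
time_s: 4.05
tcp_pos: [0.4042, 0.287, 0.2136]
ee_rot: [[0.997, -0.073, -0.0], [-0.073, -0.997, 0.0], [-0.0, -0.0, -1.0]]
wrist_force: [0.3, 0.3, -0.6]
gripper_width: 0.185
gripper_force: 30.0
```

servo_tool(
  targets=[
    [0,0,0.4,0,10],
    [0,0,0.6,0,10],
    [0,0,0.7,0,10],
    [0,0,0.7,0,10],
    [0,0,0.7,0,10],
  ],
)

```text
time_s: 4.47
tcp_pos: [0.4041, 0.287, 0.2325]
ee_rot: [[0.997, -0.073, -0.001], [-0.073, -0.997, -0.001], [-0.001, 0.001, -1.0]]
wrist_force: [-1.0, 1.4, -1.9]
gripper_width: 0.182
gripper_force: 30.0
```

```bash
python3 - <<'E'
from h import *
c=cap('wrist');s=r.sense();p=s['tcp_pos'];R=s['ee_rot']
print(p)
# level-scoop expected projections (tool x = scoop x, grip at x=-62, mid-handle)
for n,q in (('lipL',(54,22,30)),('lipR',(54,-22,30)),('lip',(54,0,12)),('rear',(-42,22,30))):
  for th in(0,.1,.2,.3):
    d=np.array([q[0]+62,0,q[2]-36]);x=d[0]*np.cos(th)+d[2]*np.sin(th);z=-d[0]*np.sin(th)+d[2]*np.cos(th)
    w=p+np.array([0,0,.002])+(R[:,0]*x-R[:,1]*q[1])/1e3+np.array([0,0,z/1e3]); print(n,th,np.round(proj(c,w)))
save('w3',c['pixels'])
E
```

```text
[0.4040737  0.28693801 0.2322674 ]
lipL 0 [225.   6.]
lipL 0.1 [230.  17.]
lipL 0.2 [233.  30.]
lipL 0.3 [237.  43.]
lipR 0 [336.   6.]
lipR 0.1 [332.  17.]
lipR 0.2 [328.  30.]
lipR 0.3 [325.  43.]
lip 0 [281.  18.]
lip 0.1 [281.  32.]
lip 0.2 [281.  45.]
lip 0.3 [280.  59.]
rear 0 [235. 234.]
rear 0.1 [235. 234.]
rear 0.2 [236. 234.]
rear 0.3 [236. 235.]
```

View pics/w3.png

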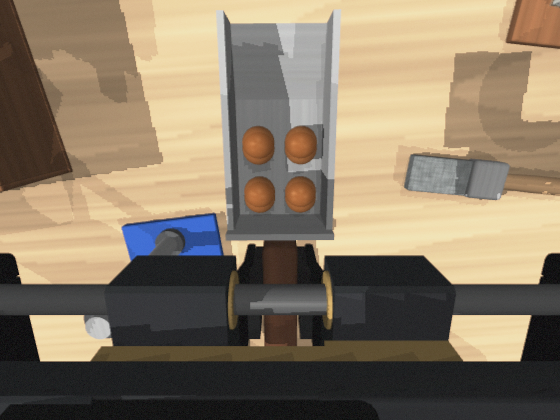

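servo_tool(
  targets=[
    [0.05,-0.2,0,0,10],
    [0.18,-0.7,0,-0.01,10],
    [0.36,-1.4,0,-0.03,10],
    [0.54,-2.1,0,-0.05,10],
    [0.72,-2.8,0,-0.067,10],
  ],
)

```text
time_s: 4.93
tcp_pos: [0.4259, 0.202, 0.2325]
ee_rot: [[0.99, -0.14, -0.001], [-0.14, -0.99, -0.001], [-0.001, 0.001, -1.0]]
wrist_force: [-0.6, -0.7, -2.5]
gripper_width: 0.181
gripper_force: 30.0
```

servo_tool(
  targets=[
    [0.18,-0.7,0,0,10],
    [0.36,-1.4,0,0,10],
    [0.54,-2.1,0,0,10],
    [0.72,-2.8,0,0,10],
    [0.9,-3.5,0,0,10],
  ],
)

```text
time_s: 5.35
tcp_pos: [0.4529, 0.0968, 0.2326]
ee_rot: [[0.99, -0.139, -0.001], [-0.139, -0.99, -0.001], [-0.001, 0.001, -1.0]]
wrist_force: [-0.2, 0.1, -1.5]
gripper_width: 0.183
gripper_force: 30.0
```

servo_tool(
  targets=[
    [0.18,-0.7,0,0,10],
    [0.36,-1.4,0,0,10],
    [0.54,-2.1,0,0,10],
    [0.72,-2.8,0,0,10],
    [0.82,-3.2,0,0,10],
  ],
)

```text
time_s: 5.77
tcp_pos: [0.4775, 0.0003, 0.2325]
ee_rot: [[0.99, -0.141, -0.002], [-0.141, -0.99, -0.001], [-0.002, 0.001, -1.0]]
wrist_force: [-0.8, 0.7, -1.5]
gripper_width: 0.183
gripper_force: 30.0
```

servo_tool(
  targets=[
    [0.04,-0.12,0,0,10],
    [0.06,-0.17,0,0,10],
    [0.06,-0.17,0,0,10],
    [0.06,-0.17,0,0,10],
    [0.06,-0.17,0,0,10],
  ],
)

```text
time_s: 6.18
tcp_pos: [0.4794, -0.0021, 0.2332]
ee_rot: [[0.99, -0.138, -0.0], [-0.138, -0.99, 0.0], [-0.0, -0.0, -1.0]]
wrist_force: [-0.0, 0.1, -1.9]
gripper_width: 0.181
gripper_force: 30.0
```

```bash
python3 - <<'E'
from h import *
import pickle
c=cap('wrist');b=cap('side');a=cap('scene');pickle.dump((a,b,c),open('c4.pkl','wb'))
print(r.sense()['tcp_pos'])
R=lambda im,y,x,h,w,W,H:cv2.resize(im[y:y+h,x:x+w],(W,H),interpolation=cv2.INTER_CUBIC)
save('w4',np.vstack([c['pixels'][:240],np.hstack([R(b['pixels'],150,270,100,100,280,280),R(a['pixels'],180,190,100,100,280,280)])]))
E
```

```text
[ 0.47949135 -0.00216538  0.23328606]
```

View pics/w4.png

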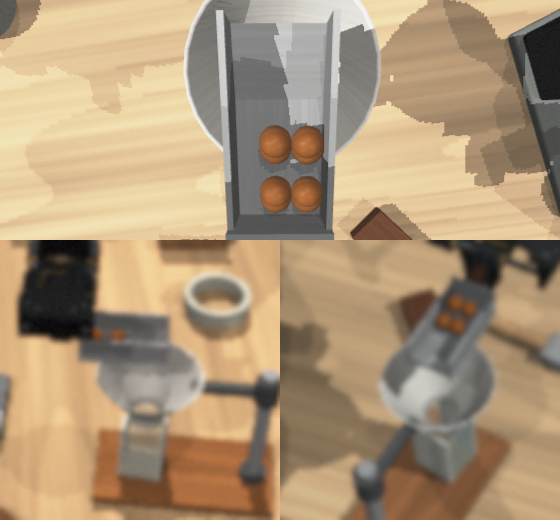

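```bash
python3 - <<'E'
from h import *
import pickle
a,b,c=pickle.load(open('c4.pkl','rb'))
C=plane(c,283.5,66,.162);print(C,plane(c,186,66,.162),plane(c,381,66,.162))
d=np.array([.9903,-.139,0])
for q in (-.06,): print(proj(c,C+q*d))
for t in np.linspace(-1,1,5)*np.pi/3: print(np.round(proj(c,C+.06*np.array([-np.cos(t),np.sin(t),0]))))
# cell hints from the first scene/side pictures are in c0
E
```

```text
[ 0.58044697 -0.01809642  0.162     ] [0.58852519 0.03984998 0.162     ] [ 0.57236688 -0.07605627  0.162     ]
(np.float64(283.1301030549085), np.float64(165.68993078060498))
[373. 105.]
[341. 146.]
[296. 165.]
[248. 159.]
[208. 129.]
```

servo_tool(
  targets=[
    [0.03,-0.04,-0.4,0,10],
    [0.05,-0.06,-0.7,0,10],
    [0.05,-0.06,-1.0,0,10],
    [0.05,-0.06,-1.12,0,10],
    [0.05,-0.06,-1.17,0,10],
  ],
)

```text
time_s: 6.75
tcp_pos: [0.4805, -0.0046, 0.197]
ee_rot: [[0.99, -0.139, -0.002], [-0.139, -0.99, -0.001], [-0.002, 0.001, -1.0]]
wrist_force: [-0.0, 0.7, 0.1]
gripper_width: 0.178
gripper_force: 30.0
```

servo_tool(
  targets=[
    [0,0,0,0,10],
    [0,0,0,0,10],
    [0,0,0,0,22],
    [0,0,0,0,22],
    [0,0,0,0,22],
  ],
)

```text
time_s: 7.17
tcp_pos: [0.4815, -0.0044, 0.1988]
ee_rot: [[0.99, -0.139, 0.002], [-0.139, -0.99, 0.0], [0.002, -0.001, -1.0]]
wrist_force: [0.6, -0.1, 0.3]
gripper_width: 0.244
gripper_force: 0.0
```

```bash
cat > look.py <<'E'
from h import *
import sys,pickle
def nug(c):
    h=cv2.cvtColor(c['pixels'],cv2.COLOR_RGB2HSV)
    m=cv2.inRange(h,(5,150,90),(16,255,255)); m[240:]=0
    n,l,s,ce=cv2.connectedComponentsWithStats(m)
    return [(int(s[i,4]),np.round(ce[i]).astype(int).tolist()) for i in range(1,n) if s[i,4]>60]
c=cap('wrist');s=r.sense();print(s['tcp_pos'],s['gripper_width'],s['wrist_force'],nug(c))
save(sys.argv[1],c['pixels']);pickle.dump(c,open(sys.argv[1]+'.pkl','wb'))
E
python3 look.py w5
```

```text
[ 0.48145613 -0.00444061  0.19873202] 0.24421825108413237 [-0.78117263 -0.00989121  1.24836743] [(690, [273, 100]), (691, [302, 100]), (764, [273, 141]), (759, [304, 140])]
```

servo_tool(
  targets=[
    [0,0,0,0,22],
    [0,0,0,0,22],
    [0,0,0,0,22],
    [0,0,0,0,22],
    [0,0,0,0,22],
  ],
)

```text
time_s: 7.63
tcp_pos: [0.481, -0.0045, 0.1982]
ee_rot: [[0.99, -0.139, 0.0], [-0.139, -0.99, -0.0], [0.0, 0.0, -1.0]]
wrist_force: [0.1, -0.8, -0.6]
gripper_width: 0.253
gripper_force: 0.0
```

```bash
python3 look.py w6
```

```text
[ 0.48104806 -0.00450849  0.19816222] 0.24960633757221118 [0.00513909 0.21657255 0.04171999] [(2274, [285, 58])]
```

View pics/w6.png

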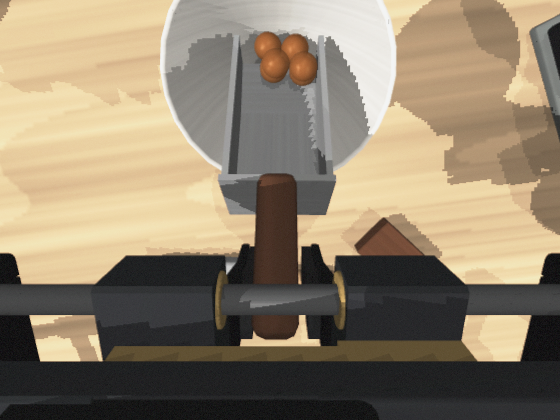

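servo_tool(
  targets=[
    [0,0,0,0,10],
    [0,0,0,0,10],
    [0,0,0,0,10],
    [0,0,0,0,10],
    [0,0,0.05,0,10],
  ],
)

```text
time_s: 8.1
tcp_pos: [0.4809, -0.0045, 0.1994]
ee_rot: [[0.99, -0.139, -0.0], [-0.139, -0.99, -0.0], [-0.0, 0.0, -1.0]]
wrist_force: [0.5, 0.5, -0.2]
gripper_width: 0.166
gripper_force: 30.0
```

servo_tool(
  targets=[
    [-0.13,0.02,0.12,0,10],
    [-0.26,0.04,0.23,0,10],
    [-0.4,0.06,0.35,0,10],
    [-0.53,0.07,0.45,0,10],
    [-0.65,0.09,0.55,0,10],
  ],
)

```text
time_s: 8.52
tcp_pos: [0.461, -0.0018, 0.2167]
ee_rot: [[0.99, -0.139, 0.0], [-0.139, -0.99, 0.0], [0.0, -0.0, -1.0]]
wrist_force: [0.3, -0.7, -0.2]
gripper_width: 0.169
gripper_force: 30.0
```

servo_tool(
  targets=[
    [0,0,0,0,10],
    [0,0,0,0,10],
    [0,0,0,0,10],
    [0,0,0,0,10],
    [0,0,0,0,10],
  ],
)

```text
time_s: 8.93
tcp_pos: [0.4616, -0.0018, 0.216]
ee_rot: [[0.99, -0.139, -0.0], [-0.139, -0.99, -0.0], [-0.0, 0.0, -1.0]]
wrist_force: [-0.0, 0.9, -0.9]
gripper_width: 0.166
gripper_force: 30.0
```

```bash
python3 look.py w7; python3 - <<'E'
from h import *
for n in('scene','side'):
    c=cap(n);h=cv2.cvtColor(c['pixels'],cv2.COLOR_RGB2HSV);m=cv2.inRange(h,(5,150,70),(14,255,255))
    z=np.zeros_like(m);u,v=map(int,proj(c,[.58,-.018,.1]));z[v-45:v+45,u-30:u+30]=1;m=m*z
    k,l,s,ce=cv2.connectedComponentsWithStats(m);print(n,(u,v),[(int(s[i,4]),np.round(ce[i]).tolist()) for i in range(1,k) if s[i,4]>5])
    print('rim, spout, cell top, cell floor proj',[np.round(proj(c,[.58,-.018,z])).tolist() for z in(.162,.1,.09,.02)])
E
```

```text
[ 0.46157526 -0.00182554  0.21596959] 0.16994704443502204 [ 0.4050999  -0.03075301  0.47976337] []
scene (246, 242) []
rim, spout, cell top, cell floor proj [[245.0, 230.0], [246.0, 243.0], [246.0, 244.0], [248.0, 257.0]]
side (322, 212) [(834, [331.0, 234.0])]
rim, spout, cell top, cell floor proj [[324.0, 198.0], [322.0, 212.0], [322.0, 214.0], [321.0, 229.0]]
```

```bash
python3 - <<'E'
from h import *
import pickle
a0,b0=pickle.load(open('c0.pkl','rb'))
for n,c0 in(('scene',a0),('side',b0)):
    c=cap(n);d=c['pixels'].astype(int)-c0['pixels']
    u,v=map(int,proj(c,[.58,-.018,.06]))
    sat=lambda p:p[...,0].astype(int)-p[...,2]
    D=sat(c['pixels'])-sat(c0['pixels'])
    print(n,u,v);print(D[v-14:v+20:2,u-14:u+16:2])
E
```

```text
scene 246 249
[[ 1  1  0  0 -2 -4 -3 -3 -2 -1  0 -2 -3 -1 -1]
 [ 1  0  0  0 -2 -2  0  1  0  0 -1 -1  0  0 -1]
 [ 0  0  1  0  0  3  3  0  1  1  0  0  0 -1  0]
 [-1  0  0  1  1  0  1  1 -1  1 -1 -1 -1  0 -1]
 [ 0  0  0  0  1  1  1  1  0  0  0  1  1  0  1]
 [ 1  0  0 -1  1  0  2  0  1  0  0  1  1  0  2]
 [ 0  0  0  0 -1  0  0  1  1  1 -1  1  0  1  1]
 [ 0  0  0  0  0  0  2 12  9 16 16  3  0  2  1]
 [-1  0 -1 -1  0 -1  1 10 17 46 53 10  0 -1  1]
 [-1  0  1 -1  0 -1  0  0  5 25 34  5 -1 -1  1]
 [ 1  0  1  0  1 -1 -1 -1  1  8 10  1  0  0  2]
 [ 1  0  2  0  1  0 -1  0  0 16 33  7 -1  0  2]
 [ 1  1  0  1  0  1  1  0  1 18 42 10  1  1  2]
 [ 1  1  1  1 -1  1  0  1  1  7 14  3  2  2  1]
 [ 1  2  2  1  2  1  1  1  1  0  0  2  0  1  2]
 [ 3  3  2  2  3  2  1  2  0  1  1  4  3  2  1]
 [ 2  1  1  2  2  3  1  1  1  1  1  1  2  2  2]]
side 321 220
[[ 10   7  -5 -11 -10  -9 -10  -9  -4  -4  -3  -1  -1   1   1]
 [  2   8   9  -1  -7  -5  -1   2   3  -1  -2   1   0   1   0]
 [  1   1   1   2   0   0   0  -1  -1   0   0   1   0   1   2]
 [ -1   2  -1   0  -1  -1   1   0  -1   0  -1   0   1   0   0]
 [ -1   0   0   0   1   1   0   0   0   0   0  -1   1   0   1]
 [  1   0   0   0   0   1  -1   1  -1   2   0   2   3   1   1]
 [  1   3   2   0  -3   2   1   1   1   1   0   1   2   1   1]
 [  0   2   1   0   0   1   2   0   2  -1   1   1   1   1   1]
 [  0   2   1   1   1   1   0   9  17   4   0   1   2   2   2]
 [  2   1   2   3  12  16   6  24  35  11   0   3   3   1   1]
 [  2   1   2   4  41  52  49  48  38  13   1   0   1   0   3]
 [  0   1   2   3  23  38  47  46  56  37   4   1   1   1   2]
 [  1   2  -1   0   2   8  19  20  41  28   5   2   3   0   1]
 [ -1  -1   0   0  -1   1   1   1   9   8   3   1   2   0   1]
 [  2   3   0   2   0   1  -1  -1  -1   0   1  -1   0   2   1]
 [  0   2   1   1   0  -1   0   0   0  -1   2   1   2   1   0]
 [  1   2   0   2   1   1   1   1   1   2   0   2   3   1   3]]
```

servo_tool(
  targets=[
    [-0.05,0,0.4,0,10],
    [-0.1,0,1.0,0,10],
    [-0.15,0,1.7,0,10],
    [-0.2,0,2.4,0,10],
    [-0.2,0,2.8,0,10],
  ],
)

```text
time_s: 9.6
tcp_pos: [0.4559, -0.0019, 0.3023]
ee_rot: [[0.99, -0.139, 0.002], [-0.139, -0.99, 0.0], [0.002, -0.001, -1.0]]
wrist_force: [-0.2, 0.7, -0.9]
gripper_width: 0.168
gripper_force: 30.0
```

servo_tool(
  targets=[
    [-0.1,0.6,0,0,10],
    [-0.3,1.6,0,0,10],
    [-0.5,2.7,0,0,10],
    [-0.75,3.8,0,0,10],
    [-1.0,4.9,0,0,10],
  ],
)

```text
time_s: 10.02
tcp_pos: [0.4248, 0.1463, 0.3]
ee_rot: [[0.99, -0.14, -0.001], [-0.14, -0.99, -0.0], [-0.001, 0.0, -1.0]]
wrist_force: [1.0, 0.3, -1.3]
gripper_width: 0.165
gripper_force: 30.0
```

servo_tool(
  targets=[
    [-0.2,1.1,-0.3,0,10],
    [-0.4,2.2,-0.8,0,10],
    [-0.6,3.3,-1.5,0,10],
    [-0.8,4.1,-2.3,0,10],
    [-0.85,4.5,-3.2,0,10],
  ],
)

```text
time_s: 10.43
tcp_pos: [0.3996, 0.2831, 0.2037]
ee_rot: [[0.991, -0.137, 0.001], [-0.137, -0.991, 0.002], [0.001, -0.002, -1.0]]
wrist_force: [0.4, -0.0, -1.6]
gripper_width: 0.167
gripper_force: 30.0
```

servo_tool(
  targets=[
    [0,0,-0.7,0,10],
    [0,0,-1.4,0,10],
    [0,0,-1.9,0,10],
    [0,0,-2.2,0,10],
    [0,0,-2.5,0,10],
  ],
)

```text
time_s: 10.85
tcp_pos: [0.4, 0.2801, 0.1283]
ee_rot: [[0.99, -0.139, -0.0], [-0.139, -0.99, -0.001], [-0.0, 0.001, -1.0]]
wrist_force: [-0.1, -0.1, -0.6]
gripper_width: 0.164
gripper_force: 30.0
```

servo_tool(
  targets=[
    [0,0,-0.2,0,10],
    [0,0,-0.4,0,10],
    [0,0,-0.6,0,10],
    [0,0,-0.8,0,10],
    [0,0,-1.0,0,10],
  ],
)

```text
time_s: 11.27
tcp_pos: [0.4003, 0.2804, 0.0991]
ee_rot: [[0.99, -0.139, 0.001], [-0.139, -0.99, 0.001], [0.001, -0.001, -1.0]]
wrist_force: [-0.0, 0.1, -0.7]
gripper_width: 0.167
gripper_force: 30.0
```

servo_tool(
  targets=[
    [0,0,-0.2,0,10],
    [0,0,-0.4,0,10],
    [0,0,-0.6,0,10],
    [0,0,-0.8,0,10],
    [0,0,-1.0,0,10],
  ],
)

```text
time_s: 11.68
tcp_pos: [0.4, 0.2809, 0.0697]
ee_rot: [[0.99, -0.139, 0.001], [-0.139, -0.99, 0.001], [0.001, -0.002, -1.0]]
wrist_force: [-3.6, 1.2, 3.5]
gripper_width: 0.168
gripper_force: 30.0
```

servo_tool(
  targets=[
    [0,0,-0.2,0,10],
    [0,0,-0.4,0,10],
    [0,0,-0.6,0,10],
    [0,0,-0.8,0,10],
    [0,0,-0.9,0,10],
  ],
)

```text
time_s: 12.1
tcp_pos: [0.3999, 0.2798, 0.041]
ee_rot: [[0.99, -0.14, -0.001], [-0.14, -0.99, -0.001], [-0.001, 0.001, -1.0]]
wrist_force: [-2.7, 0.1, 2.5]
gripper_width: 0.167
gripper_force: 30.0
```

```bash
python3 look.py w8; python3 - <<'E'
import pickle
from h import *
c=pickle.load(open('w8.pkl','rb'));g=cv2.cvtColor(c['pixels'],cv2.COLOR_RGB2GRAY)
# rows of strong vertical edges at the middle columns
for x in (255,275,300): 
    d=np.abs(np.diff(g[:300,x].astype(int)));print(x,np.where(d>22)[0])
for y in (60,120,180,220):
    d=np.abs(np.diff(g[y].astype(int)));print(y,np.where(d>22)[0])
E
```

```text
[0.39988434 0.27972236 0.04079156] 0.16885812025185132 [ 1.13767528  0.94704831 -0.32923062] []
255 [169 177 178 181 190 242 243 244]
275 [169 171 172 175]
300 [149 150 177]
60 [220 221 230 297 331 332 339 411]
120 [220 221 230 294 333 429]
180 [ 20 211 212 297 341 342 521 522]
220 [ 35 254 255 256 300 301 512]
```

servo_tool(
  targets=[
    [0,0,-0.1,0,10],
    [0,0,-0.17,0,10],
    [0,0,-0.17,0,10],
    [0,0,-0.17,0,26],
    [0,0,-0.17,0,40],
  ],
)

```text
time_s: 12.57
tcp_pos: [0.4002, 0.2802, 0.0371]
ee_rot: [[0.99, -0.139, 0.0], [-0.139, -0.99, 0.0], [0.0, -0.0, -1.0]]
wrist_force: [0.4, -0.0, 0.8]
gripper_width: 0.248
gripper_force: 0.0
```

servo_tool(
  targets=[
    [0,0,0,0,40],
    [0,0,0.2,0,40],
    [0,0,0.8,0,40],
    [0,0,1.6,0,40],
    [0,0,2.6,0,40],
  ],
)

```text
time_s: 12.98
tcp_pos: [0.3993, 0.2792, 0.1151]
ee_rot: [[0.99, -0.14, -0.002], [-0.14, -0.99, -0.003], [-0.002, 0.003, -1.0]]
wrist_force: [1.3, 0.3, 0.1]
gripper_width: 0.453
gripper_force: 0.0
```

servo_tool(
  targets=[
    [0,0,1.2,0,20],
    [0,0,2.4,0,10],
    [0,0,3.4,0,3],
    [0,0,4.2,0,3],
    [0,0,4.4,0,3],
  ],
)

```text
time_s: 13.4
tcp_pos: [0.4016, 0.2815, 0.2525]
ee_rot: [[0.99, -0.139, 0.007], [-0.139, -0.99, 0.007], [0.006, -0.008, -1.0]]
wrist_force: [-0.4, -0.2, 1.0]
gripper_width: 0.165
gripper_force: 0.0
```

```bash
python3 look.py w9; python3 - <<'E'
import pickle
from h import *
c=pickle.load(open('w9.pkl','rb'));g=cv2.cvtColor(c['pixels'],cv2.COLOR_RGB2HSV)
m=((g[...,1]<50)&(g[...,2]>60)).astype(np.uint8);m[:,:200]=0;m[:,360:]=0;m[200:]=0
m=cv2.morphologyEx(m,cv2.MORPH_OPEN,np.ones((5,5)))
k,l,s,ce=cv2.connectedComponentsWithStats(m)
for i in range(1,k):
  if s[i,4]>300:
    q=cv2.minAreaRect(np.argwhere(l==i)[:,::-1].astype(np.float32));print(s[i],q);print([np.round(plane(c,*p,.03),3)[:2].tolist() for p in cv2.boxPoints(q)])
E
```

```text
[0.40119996 0.28129686 0.2513371 ] 0.12292494521290592 [ 0.60429063 -0.37153279  0.15641704] []
[ 258   60   49   94 4446] ((281.9999694824219, 106.49999237060547), (92.99998474121094, 47.99999237060547), 90.0)
[[0.532, 0.288], [0.525, 0.239], [0.432, 0.25], [0.439, 0.302]]
```

```bash
python3 - <<'E'
import numpy as np
p=lambda d:np.array([.129*np.cos(2.995-d),.129*np.sin(2.995-d)])
k=np.linspace(0,1.55,21);q=np.array([p(d) for d in k])/.03
for i in range(0,20,5): print(np.round(q[i+1:i+6]-q[i],2).tolist())
E
```

```text
[[0.06, 0.33], [0.15, 0.65], [0.26, 0.96], [0.39, 1.27], [0.55, 1.56]]
[[0.18, 0.28], [0.38, 0.55], [0.6, 0.79], [0.84, 1.02], [1.1, 1.24]]
[[0.27, 0.19], [0.56, 0.36], [0.86, 0.51], [1.17, 0.63], [1.49, 0.73]]
[[0.32, 0.07], [0.65, 0.12], [0.99, 0.14], [1.32, 0.14], [1.65, 0.11]]
```

servo_tool(
  targets=[
    [0.5,-0.8,0,0,0],
    [1.1,-1.8,0,0,0],
    [1.7,-2.8,0,0,0],
    [2.3,-3.8,0,0,0],
    [2.9,-4.8,0,0,0],
  ],
)

```text
time_s: 13.87
tcp_pos: [0.4867, 0.1344, 0.2457]
ee_rot: [[0.99, -0.139, -0.003], [-0.139, -0.99, -0.001], [-0.002, 0.001, -1.0]]
wrist_force: [0.1, 1.0, -0.1]
gripper_width: 0.001
gripper_force: 0.0
```

servo_tool(
  targets=[
    [0.6,-1.0,0,0,0],
    [1.2,-2.0,0,0,0],
    [1.8,-3.0,0,0,0],
    [2.4,-4.1,0,0,0],
    [3.1,-5.17,0,0,0],
  ],
)

```text
time_s: 14.28
tcp_pos: [0.5795, -0.0207, 0.2455]
ee_rot: [[0.99, -0.139, -0.003], [-0.139, -0.99, -0.0], [-0.003, 0.001, -1.0]]
wrist_force: [0.6, 1.0, -0.8]
gripper_width: 0.001
gripper_force: 0.0
```

servo_tool(
  targets=[
    [0,0,0,0,0],
    [0,0,0,0,0],
    [0,0,0,0,0],
    [0,0,0,0,0],
    [0,0,0,0,0],
  ],
)

```text
time_s: 14.7
tcp_pos: [0.5794, -0.0178, 0.2469]
ee_rot: [[0.99, -0.138, -0.001], [-0.138, -0.99, 0.0], [-0.001, -0.0, -1.0]]
wrist_force: [-0.3, 0.3, 0.1]
gripper_width: 0.003
gripper_force: 0.0
```

```bash
python3 look.py w10; python3 - <<'E'
from h import *
import pickle
c=pickle.load(open('w10.pkl','rb'))
print([np.round(proj(c,p)).tolist() for p in ([.5804,-.0181,.162],[.5804,-.0181,.1],[.708,-.037,.177])])
E
```

```text
[ 0.57956421 -0.01781894  0.24715517] 0.00848705049759665 [-0.48469304 -0.21379511  0.01817275] [(1911, [479, 25])]
[[280.0, 220.0], [280.0, 199.0], [283.0, 14.0]]
```

servo_tool(
  targets=[
    [0,0,-0.8,0,0],
    [0,0,-1.7,0,0],
    [0,0,-2.5,0,0],
    [0,0,-3.1,0,0],
    [0,0,-3.4,0,0],
  ],
)

```text
time_s: 15.17
tcp_pos: [0.5783, -0.0182, 0.1427]
ee_rot: [[0.99, -0.138, -0.004], [-0.138, -0.99, -0.0], [-0.004, 0.001, -1.0]]
wrist_force: [-0.2, 0.0, -0.8]
gripper_width: 0.004
gripper_force: 0.0
```

servo_tool(
  targets=[
    [0.06,0.33,0,0,0],
    [0.15,0.65,0,0,0],
    [0.26,0.96,0,0,0],
    [0.39,1.27,0,0,0],
    [0.55,1.56,0,0,0],
  ],
)

```text
time_s: 15.58
tcp_pos: [0.5977, 0.0294, 0.1466]
ee_rot: [[0.99, -0.138, 0.003], [-0.138, -0.99, 0.0], [0.003, -0.001, -1.0]]
wrist_force: [-0.4, -0.8, 2.2]
gripper_width: 0.008
gripper_force: 0.5
```

servo_tool(
  targets=[
    [0.18,0.28,0,0,0],
    [0.38,0.55,0,0,0],
    [0.6,0.79,0,0,0],
    [0.84,1.02,0,0,0],
    [1.1,1.24,0,0,0],
  ],
)

```text
time_s: 16.0
tcp_pos: [0.6305, 0.0656, 0.1452]
ee_rot: [[0.99, -0.139, 0.0], [-0.139, -0.99, -0.0], [0.0, 0.0, -1.0]]
wrist_force: [0.6, -2.1, 1.1]
gripper_width: 0.007
gripper_force: 0.8
```

servo_tool(
  targets=[
    [0.27,0.19,0,0,0],
    [0.56,0.36,0,0,0],
    [0.86,0.51,0,0,0],
    [1.17,0.63,0,0,0],
    [1.49,0.73,0,0,0],
  ],
)

```text
time_s: 16.42
tcp_pos: [0.6748, 0.0873, 0.1446]
ee_rot: [[0.99, -0.14, -0.001], [-0.14, -0.99, -0.0], [-0.001, 0.0, -1.0]]
wrist_force: [-0.5, -0.9, 0.6]
gripper_width: 0.004
gripper_force: 0.7
```

servo_tool(
  targets=[
    [0.32,0.07,0,0,0],
    [0.65,0.12,0,0,0],
    [0.99,0.14,0,0,0],
    [1.32,0.14,0,0,0],
    [1.65,0.11,0,0,0],
  ],
)

```text
time_s: 16.83
tcp_pos: [0.7241, 0.0905, 0.1443]
ee_rot: [[0.99, -0.14, -0.002], [-0.14, -0.99, -0.0], [-0.002, 0.0, -1.0]]
wrist_force: [-0.9, -0.2, 1.6]
gripper_width: 0.001
gripper_force: 0.7
```

servo_tool(
  targets=[
    [0,0,1.0,0,0],
    [0,0,2.1,0,0],
    [0,0,3.2,0,0],
    [-0.3,-0.1,4.0,0,0],
    [-1.0,-0.5,4.2,0,0],
  ],
)

```text
time_s: 17.25
tcp_pos: [0.6973, 0.0771, 0.2751]
ee_rot: [[0.99, -0.138, 0.009], [-0.138, -0.99, 0.002], [0.009, -0.003, -1.0]]
wrist_force: [1.2, -0.6, 1.5]
gripper_width: 0.006
gripper_force: 0.0
```

servo_tool(
  targets=[
    [-1.1,-0.5,0,0,20],
    [-2.2,-1.0,0,0,40],
    [-3.3,-1.5,0,0,80],
    [-4.4,-2.0,0,0,87],
    [-5.5,-2.4,0,0,87],
  ],
)

```text
time_s: 17.67
tcp_pos: [0.5274, 0.0029, 0.2706]
ee_rot: [[0.99, -0.14, -0.001], [-0.14, -0.99, 0.001], [-0.001, -0.001, -1.0]]
wrist_force: [-0.7, 0.7, 0.7]
gripper_width: 0.301
gripper_force: 0.0
```

servo_tool(
  targets=[
    [-0.8,-0.3,0,0,87],
    [-1.3,-0.45,0,0,87],
    [-1.3,-0.45,0,0,87],
    [-1.3,-0.45,0,0,87],
    [-1.3,-0.45,0,0,87],
  ],
)

```text
time_s: 18.08
tcp_pos: [0.4908, -0.0097, 0.2712]
ee_rot: [[0.99, -0.139, 0.001], [-0.139, -0.99, 0.0], [0.001, -0.001, -1.0]]
wrist_force: [0.5, 1.0, -0.2]
gripper_width: 0.68
gripper_force: 0.0
```

```bash
python3 look.py w11; python3 - <<'E'
from h import *
import pickle
c=pickle.load(open('w11.pkl','rb'))
u,v=map(int,proj(c,[.58,-.018,.09]));print(u,v)
b=cap('side');a=cap('scene');pickle.dump((a,b),open('c11.pkl','wb'))
R=lambda im,y,x,h,w,W,H:cv2.resize(im[y:y+h,x:x+w],(W,H),interpolation=cv2.INTER_CUBIC)
y0=max(v-75,0);x0=u-75;print(x0,y0)
bu,bv=map(int,proj(b,[.58,-.018,.05]));au,av=map(int,proj(a,[.58,-.018,.05]));print(bu,bv,au,av)
save('v10',np.hstack([R(c['pixels'],y0,x0,150,150,600,600),np.vstack([R(b['pixels'],bv-25,bu-17,50,34,200,300),R(a['pixels'],av-25,au-17,50,34,200,300)])]))
E
```

```text
[ 0.49087298 -0.00964306  0.27090741] 0.7246924793711934 [-0.0745185  -0.38472427  0.26973736] []
275 97
200 22
321 222 247 251
```

View pics/v10.png

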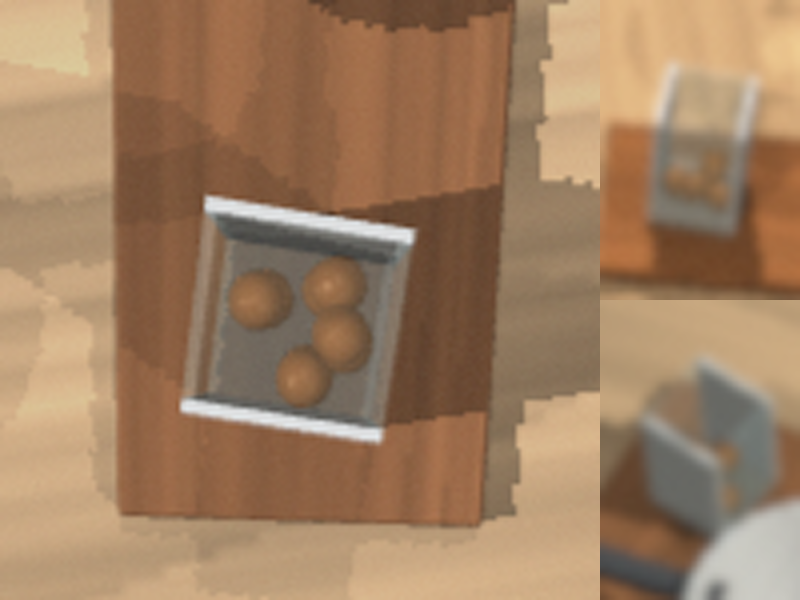

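```bash
python3 - <<'E'
from h import *
import pickle
c=pickle.load(open('w11.pkl','rb'))
q=[(206,196),(415,231),(382,441),(181,410)]
P=np.array([plane(c,200+x/4,22+y/4,.09) for x,y in q]);print(P.round(4),P.mean(0))
for i in range(4):
    d=P[(i+1)%4]-P[i];print(np.linalg.norm(d),np.degrees(np.arctan2(d[1],d[0])))
s=r.sense();R=s['ee_rot'];print('tool y deg',np.degrees(np.arctan2(R[1,1],R[0,1])),s['joints'])
# viewer estimate from c0 crops
a,b=pickle.load(open('c0.pkl','rb'))
fa=lambda x,y:(130+x/5,150+y/5); fb=lambda x,y:(240+(x-400)/3.3333,260+y/5)
for n,cc,f,pts in(('A',a,fa,[(130,468),(245,468),(295,155)]),('B',b,fb,[(757,255),(500,402),(425,318)])):
    for p in pts: print(n,plane(cc,*f(*p),.012).round(4))
for n,cc,f,pts in(('boxtopA',a,fa,[(163,55),(265,55),(275,115),(155,115)]),('boxtopB',b,fb,[(440,192),(502,158),(533,252),(468,290)])):
    for p in pts: print(n,plane(cc,*f(*p),.13).round(4))
E
```

```text
[[ 6.053e-01  6.000e-04  9.000e-02]
 [ 5.913e-01 -4.560e-02  9.000e-02]
 [ 5.459e-01 -3.220e-02  9.000e-02]
 [ 5.596e-01  1.410e-02  9.000e-02]] [ 0.57553266 -0.01577163  0.09      ]
0.04820091694325455 -106.87402150739891
0.047363161620459164 163.58732384068432
0.04825458128804603 73.46559075372453
0.04764877917319819 -16.478953358215513
tool y deg -98.00089151822723 [ 1.78598569e+01  7.54750178e+00 -1.48212787e+01 -7.89107329e-03
 -6.76655605e+01  6.41422500e+01]
A [ 0.6249 -0.3169  0.012 ]
A [ 0.6009 -0.247   0.012 ]
A [ 0.3453 -0.338   0.012 ]
B [ 0.6217 -0.3241  0.012 ]
B [ 0.4012 -0.4025  0.012 ]
B [ 0.3404 -0.3495  0.012 ]
boxtopA [ 0.3823 -0.3976  0.13  ]
boxtopA [ 0.3598 -0.3324  0.13  ]
boxtopA [ 0.4077 -0.3008  0.13  ]
boxtopA [ 0.4335 -0.3756  0.13  ]
boxtopB [ 0.359  -0.3447  0.13  ]
boxtopB [ 0.4075 -0.3265  0.13  ]
boxtopB [ 0.4294 -0.3833  0.13  ]
boxtopB [ 0.38   -0.4023  0.13  ]
```

servo_tool(
  targets=[
    [-0.6,-1.0,0,0,87],
    [-1.2,-2.1,0,0,87],
    [-1.8,-3.2,0,0,87],
    [-2.4,-4.2,0,0,87],
    [-3.0,-5.2,0,0,87],
  ],
)

```text
time_s: 18.65
tcp_pos: [0.3994, -0.1673, 0.2708]
ee_rot: [[0.99, -0.139, -0.0], [-0.139, -0.99, -0.0], [-0.0, 0.0, -1.0]]
wrist_force: [0.4, -0.4, 0.7]
gripper_width: 0.993
gripper_force: 0.0
```

servo_tool(
  targets=[
    [-0.6,-1.0,0,0,87],
    [-1.2,-2.1,0,0,87],
    [-1.8,-3.2,0,0,87],
    [-2.2,-4.0,0,0,87],
    [-2.36,-4.15,0,0,87],
  ],
)

```text
time_s: 19.07
tcp_pos: [0.3281, -0.2934, 0.2707]
ee_rot: [[0.99, -0.143, -0.001], [-0.143, -0.99, -0.0], [-0.001, 0.0, -1.0]]
wrist_force: [0.5, -0.1, 0.3]
gripper_width: 1.003
gripper_force: 0.0
```

servo_tool(
  targets=[
    [0,0,0,0,87],
    [0,0,0,0,87],
    [0,0,0,0,87],
    [0,0,0,0,87],
    [0,0,0,0,87],
  ],
)

```text
time_s: 19.48
tcp_pos: [0.3296, -0.29, 0.2711]
ee_rot: [[0.991, -0.137, 0.0], [-0.137, -0.991, -0.0], [0.0, -0.0, -1.0]]
wrist_force: [0.5, 0.3, 0.2]
gripper_width: 1.004
gripper_force: 0.0
```

```bash
python3 look.py w12; python3 - <<'E'
from h import *
import pickle
c=pickle.load(open('w12.pkl','rb'));p=c['pixels']
d=np.array([.942,.3355,0]);n=np.array([-.3355,.942,0]);C=np.array([.48,-.33,0])
for nm,q in(('plate',[(s*.14,t*.0375,.012) for s in(-1,1) for t in(-1,1)]),('boxtop',[(x,t*.036,.13) for x in(-.058,-.11) for t in(-1,1)]),('lampface',[(.057,0,.13),(.057,.034,.095),(.057,-.034,.095)])):
    print(nm,[np.round(proj(c,C+x*d+y*n+[0,0,z])).astype(int).tolist() for x,y,z in q])
g=cv2.cvtColor(p,cv2.COLOR_RGB2HSV)
s=cv2.resize(g,(56,42),interpolation=cv2.INTER_AREA)
for y in range(0,30): print(''.join('%3d'%(v//3) if S<70 else '  .' for S,v in zip(s[y,14:,1],s[y,14:,2])))
E
```

```text
[ 0.32954821 -0.29002202  0.27110274] 0.9988103602929804 [-0.58173144 -0.51845386 -0.02044894] []
plate [[379, 137], [321, 166], [267, -122], [202, -79]]
boxtop [[379, 54], [297, 99], [403, 115], [325, 156]]
lampface [[270, -76], [235, -30], [309, -76]]
  .  .  .  .  .  .  .  .  .  . 47 43 42 42 42 45 46 42 38  .  .  .  .  .  .  .  .  .  .  .  .  .  .  .  .  . 31  9  9  9  9  9
  .  .  .  .  .  .  .  .  .  .  . 42 42 43 43 44 46 42 40  .  .  .  .  .  .  .  .  .  .  .  .  .  .  .  .  . 25  9  9  9  9  9
  .  .  .  .  .  .  .  .  .  .  . 50 39 40 42 44 46 42 43  .  .  .  .  .  .  .  .  .  .  .  .  .  .  .  .  . 25  9  9  9  9 10
  .  .  .  .  .  .  .  .  .  .  .  . 38 37 39 46 47 44 43 42  .  .  .  .  .  .  .  .  .  .  .  .  .  .  .  . 24  9  9  9  9 10
  .  .  .  .  .  .  .  .  .  .  .  . 46 37 40 42 45 44 43 44  .  .  .  .  .  .  .  .  .  .  .  .  .  .  .  . 20  9  9  9  9  7
  .  .  .  .  .  .  .  .  .  .  .  .  . 40 41 41 41 42 42 46 41  .  .  .  .  .  .  .  .  .  .  .  .  .  .  . 17  9  9  9  8  6
  .  .  .  .  .  .  .  .  .  .  .  .  . 48 41 41 42 41 41 45 39  .  .  .  .  .  .  .
[... 2263 characters left out ...]
 .  .  . 38  .  .  .  .  .  .  .  .  .  .  . 29  9  9  9  9  .  .
  .  .  . 18  8 24  .  .  .  .  .  .  .  .  .  .  .  . 33 35  .  . 20  8 16  .  .  .  .  .  . 42 37 36 37 19  9  9  9  9  9  7
  .  . 26  7  8 20  .  .  .  .  .  .  .  .  .  .  .  . 38 27  .  . 17  8  7 22  .  .  .  .  .  8  9  9  9  9  9  9  9  9  9  9
  . 16  7  8  8 15  .  .  .  .  .  .  .  .  .  .  .  .  . 27  .  . 14  7  8  7 13  .  .  .  .  .  . 10  9  9  9  9  9  9  9  9
 16 12 13 13 13 18 38 38 38 37 40 38 40 32 31 31 31 29 28 17 16 27 19 12 13 13 12 14 30 30 23 18  .  .  9 10 10 10 10 10 10 10
 26 26 26 26 26 26 26 26 26 26 26 26 26 25 26 26 26 26 25 24 22 20 20 20 20 20 20 20 20 20 20 20 19  .  8 13 12 12 12 12 12 12
```

```bash
python3 - <<'E'
from h import *
import pickle
c=pickle.load(open('w12.pkl','rb'));g=cv2.cvtColor(c['pixels'],cv2.COLOR_RGB2HSV)
m=((g[...,1]<70)&(g[...,2]>95)).astype(np.uint8);m[:,:220]=0;m[:,380:]=0
m=cv2.morphologyEx(m,cv2.MORPH_OPEN,np.ones((3,3)))
L=[];Rr=[]
for v in range(2,64,2):
    x=np.where(m[v])[0]; L.append(plane(c,x.min()-.5,v,.012)[:2]);Rr.append(plane(c,x.max()+.5,v,.012)[:2])
for q in(L,Rr):
    f=cv2.fitLine(np.array(q,np.float32),cv2.DIST_HUBER,0,.001,.001).ravel();print('edge',f.round(4),np.degrees(np.arctan2(f[1],f[0])))
k=((g[...,2]<60)).astype(np.uint8);k[:,:280]=0;k[:,440:]=0;k[180:]=0
n,l,s,ce=cv2.connectedComponentsWithStats(k);i=1+np.argmax(s[1:,4])
ct=max(cv2.findContours((l==i).astype(np.uint8),0,1)[0],key=cv2.contourArea)
ap=cv2.approxPolyDP(ct,5,True)[:,0];print(ap.tolist());print([np.round(plane(c,*p,.13),4)[:2].tolist() for p in ap])
E
```

```text
edge [ 0.9443  0.3291  0.4855 -0.2894] 19.214996
edge [ 0.9478  0.3187  0.48   -0.3701] 18.58543
[[382, 69], [299, 110], [318, 152], [334, 168], [407, 132]]
[[0.4263, -0.3852], [0.4043, -0.316], [0.3682, -0.3278], [0.3527, -0.34], [0.3744, -0.4033]]
```

servo_tool(
  targets=[
    [0.3,0.35,0,-0.11,87],
    [0.9,1.0,0,-0.22,87],
    [1.5,1.7,0,-0.33,87],
    [2.1,2.4,0,-0.45,87],
    [2.7,3.1,0,-0.57,87],
  ],
)

```text
time_s: 19.95
tcp_pos: [0.4108, -0.1962, 0.2713]
ee_rot: [[0.755, -0.656, 0.001], [-0.656, -0.755, -0.0], [0.0, -0.0, -1.0]]
wrist_force: [-0.5, -1.3, -0.5]
gripper_width: 0.999
gripper_force: 0.0
```

servo_tool(
  targets=[
    [0.6,0.65,0,-0.12,87],
    [1.2,1.3,0,-0.24,87],
    [1.8,2.0,0,-0.36,87],
    [2.4,2.7,0,-0.48,87],
    [3.0,3.4,0,-0.6,87],
  ],
)

```text
time_s: 20.37
tcp_pos: [0.5008, -0.0939, 0.2712]
ee_rot: [[0.254, -0.967, 0.0], [-0.967, -0.254, 0.0], [0.0, -0.0, -1.0]]
wrist_force: [1.0, -0.4, 0.8]
gripper_width: 0.999
gripper_force: 0.0
```

servo_tool(
  targets=[
    [0.6,0.65,0,-0.12,87],
    [1.2,1.3,0,-0.24,87],
    [1.8,1.9,0,-0.36,87],
    [2.3,2.5,0,-0.48,87],
    [2.5,2.64,0,-0.549,87],
  ],
)

```text
time_s: 20.78
tcp_pos: [0.5768, -0.0134, 0.2705]
ee_rot: [[-0.286, -0.958, 0.0], [-0.958, 0.286, 0.0], [-0.0, -0.0, -1.0]]
wrist_force: [0.4, -0.1, -0.4]
gripper_width: 0.999
gripper_force: 0.0
```

servo_tool(
  targets=[
    [0,0,0,0,87],
    [0,0,0,0,87],
    [0,0,0,0,87],
    [0,0,0,0,87],
    [0,0,0,0,87],
  ],
)

```text
time_s: 21.2
tcp_pos: [0.5745, -0.017, 0.2714]
ee_rot: [[-0.284, -0.959, 0.0], [-0.959, 0.284, 0.0], [-0.0, -0.0, -1.0]]
wrist_force: [-0.5, -0.2, -0.1]
gripper_width: 1.0
gripper_force: 0.0
```

```bash
python3 - <<'E'
from h import *
import pickle
s=r.sense();R=s['ee_rot'];print(s['tcp_pos'],np.degrees(np.arctan2(R[1,1],R[0,1])),s['joints'])
# re-measure cell top from the static views taken at w11: white frosted rim band
a,b=pickle.load(open('c11.pkl','rb'))
th=np.radians(-16.5);y=np.array([np.cos(th),np.sin(th),0]);x=np.array([-np.sin(th),np.cos(th),0]);C=np.array([.5755,-.0158,.09])
for n,c in(('side',b),('scene',a)): print(n,[np.round(proj(c,C+i*.024*x+j*.024*y),1).tolist() for i,j in((-1,-1),(-1,1),(1,1),(1,-1))])
E
```

```text
[ 0.57448043 -0.01702607  0.27141028] 163.5019203061197 [ 1.44463602e+01  1.59364560e+01 -3.86934060e+00  1.13308873e-03
 -7.01717570e+01 -3.09448222e+01]
side [[311.8, 217.8], [326.7, 220.4], [329.2, 209.8], [314.6, 207.3]]
scene [[246.2, 234.3], [236.3, 245.0], [249.0, 252.9], [258.8, 241.9]]
```

servo_tool(
  targets=[
    [0.08,0.05,-1.1,0,87],
    [0.08,0.05,-2.2,0,87],
    [0.08,0.05,-3.3,0,87],
    [0.08,0.05,-4.2,0,87],
    [0.08,0.05,-5.0,0,87],
  ],
)

```text
time_s: 21.62
tcp_pos: [0.5763, -0.0156, 0.1195]
ee_rot: [[-0.284, -0.959, -0.001], [-0.959, 0.284, -0.0], [0.0, 0.001, -1.0]]
wrist_force: [-1.3, 0.5, -0.2]
gripper_width: 1.001
gripper_force: 0.0
```

servo_tool(
  targets=[
    [0,0,-0.6,0,87],
    [0,0,-1.1,0,87],
    [0,0,-1.6,0,87],
    [0,0,-2.0,0,87],
    [0,0,-2.1,0,87],
  ],
)

```text
time_s: 22.03
tcp_pos: [0.5758, -0.0157, 0.0562]
ee_rot: [[-0.285, -0.959, -0.004], [-0.959, 0.285, -0.001], [0.002, 0.003, -1.0]]
wrist_force: [-0.3, 0.3, -0.4]
gripper_width: 0.999
gripper_force: 0.0
```

servo_tool(
  targets=[
    [0,0,0,0,75],
    [0,0,0,0,68],
    [0,0,0,0,62],
    [0,0,0,0,58],
    [0,0,0,0,56],
  ],
)

```text
time_s: 22.45
tcp_pos: [0.5778, -0.0149, 0.0589]
ee_rot: [[-0.284, -0.959, 0.002], [-0.959, 0.284, 0.0], [-0.001, -0.001, -1.0]]
wrist_force: [0.3, 0.5, -0.6]
gripper_width: 0.708
gripper_force: 0.0
```

servo_tool(
  targets=[
    [0,0,0,0,54],
    [0,0,0,0,52],
    [0,0,0,0,50],
    [0,0,0,0,46],
    [0,0,0,0,42],
  ],
)

```text
time_s: 22.87
tcp_pos: [0.5773, -0.015, 0.0581]
ee_rot: [[-0.284, -0.959, -0.0], [-0.959, 0.284, -0.0], [0.0, 0.0, -1.0]]
wrist_force: [-0.5, 0.7, 0.4]
gripper_width: 0.552
gripper_force: 30.0
```

servo_tool(
  targets=[
    [0,0,0,0,40],
    [0,0,0,0,40],
    [0,0,0,0,40],
    [0,0,0,0,40],
    [0,0,0,0,40],
  ],
)

```text
time_s: 23.28
tcp_pos: [0.5773, -0.015, 0.0581]
ee_rot: [[-0.284, -0.959, -0.0], [-0.959, 0.284, -0.0], [0.0, 0.0, -1.0]]
wrist_force: [-0.6, 0.3, 1.1]
gripper_width: 0.551
gripper_force: 30.0
```

servo_tool(
  targets=[
    [0,0,0.2,0,40],
    [0,0,0.7,0,40],
    [0,0,1.3,0,40],
    [0,0,2.0,0,40],
    [0,0,2.7,0,40],
  ],
)

```text
time_s: 23.7
tcp_pos: [0.5769, -0.0151, 0.1396]
ee_rot: [[-0.284, -0.959, -0.001], [-0.959, 0.284, -0.0], [0.0, 0.001, -1.0]]
wrist_force: [0.6, 0.5, -1.4]
gripper_width: 0.55
gripper_force: 30.0
```

servo_tool(
  targets=[
    [0,0,0.7,0,40],
    [0,0,1.3,0,40],
    [0,0,1.8,0,40],
    [0,0,2.1,0,40],
    [0,0,2.3,0,40],
  ],
)

```text
time_s: 24.12
tcp_pos: [0.5776, -0.015, 0.2093]
ee_rot: [[-0.284, -0.959, 0.002], [-0.959, 0.284, 0.001], [-0.001, -0.001, -1.0]]
wrist_force: [0.4, -0.1, -1.7]
gripper_width: 0.55
gripper_force: 30.0
```

```bash
python3 look.py w13; python3 - <<'E'
from h import *
s=r.sense();R=s['ee_rot'];print(s['tcp_pos'],np.degrees(np.arctan2(R[1,1],R[0,1])),s['wrist_force'],s['gripper_force'])
print((np.array([.472,-.333])-s['tcp_pos'][:2])/.03, np.radians(108.9-163.5))
E
```

```text
[ 0.57788607 -0.01496304  0.20978509] 0.5548612237664531 [ 0.66716452 -0.2458974  -0.87121967] [(1454, [60, 10])]
[ 0.57788607 -0.01496304  0.20978509] 163.50584842285338 [ 0.66716452 -0.2458974  -0.87121967] 29.998085035476834
[ -3.5295357  -10.60123197] -0.9529497715889038
```

servo_tool(
  targets=[
    [-0.07,-0.2,0,-0.02,40],
    [-0.23,-0.7,0,-0.07,40],
    [-0.43,-1.3,0,-0.13,40],
    [-0.63,-1.9,0,-0.19,40],
    [-0.87,-2.6,0,-0.25,40],
  ],
)

```text
time_s: 24.58
tcp_pos: [0.5501, -0.0937, 0.2064]
ee_rot: [[-0.515, -0.857, -0.003], [-0.857, 0.515, 0.0], [0.002, 0.003, -1.0]]
wrist_force: [-0.5, 0.0, -1.4]
gripper_width: 0.552
gripper_force: 30.0
```

servo_tool(
  targets=[
    [-0.23,-0.7,0,-0.06,40],
    [-0.47,-1.4,0,-0.12,40],
    [-0.7,-2.1,0,-0.18,40],
    [-0.93,-2.8,0,-0.24,40],
    [-1.17,-3.5,0,-0.3,40],
  ],
)

```text
time_s: 25.0
tcp_pos: [0.5147, -0.1991, 0.2065]
ee_rot: [[-0.746, -0.666, -0.003], [-0.666, 0.746, 0.001], [0.002, 0.003, -1.0]]
wrist_force: [1.0, 0.2, -1.5]
gripper_width: 0.549
gripper_force: 30.0
```

servo_tool(
  targets=[
    [-0.23,-0.7,0,-0.06,40],
    [-0.47,-1.4,0,-0.12,40],
    [-0.7,-2.1,0,-0.18,40],
    [-0.93,-2.8,0,-0.24,40],
    [-1.1,-3.3,0,-0.3,40],
  ],
)

```text
time_s: 25.42
tcp_pos: [0.4814, -0.2984, 0.2064]
ee_rot: [[-0.91, -0.415, -0.003], [-0.415, 0.91, 0.001], [0.002, 0.002, -1.0]]
wrist_force: [0.6, 0.1, -2.4]
gripper_width: 0.546
gripper_force: 30.0
```

servo_tool(
  targets=[
    [-0.15,-0.5,0,-0.05,40],
    [-0.28,-0.9,0,-0.08,40],
    [-0.37,-1.15,0,-0.1,40],
    [-0.39,-1.2,0,-0.103,40],
    [-0.39,-1.2,0,-0.103,40],
  ],
)

```text
time_s: 25.83
tcp_pos: [0.4711, -0.3332, 0.2075]
ee_rot: [[-0.946, -0.323, -0.001], [-0.323, 0.946, 0.001], [0.001, 0.001, -1.0]]
wrist_force: [-0.5, -0.4, -0.8]
gripper_width: 0.554
gripper_force: 30.0
```

servo_tool(
  targets=[
    [0,0,0,0,40],
    [0,0,0,0,40],
    [0,0,0,0,40],
    [0,0,0,0,40],
    [0,0,0,0,40],
  ],
)

```text
time_s: 26.25
tcp_pos: [0.4717, -0.3326, 0.2082]
ee_rot: [[-0.946, -0.325, 0.0], [-0.325, 0.946, -0.0], [-0.0, -0.0, -1.0]]
wrist_force: [-0.2, -0.1, -1.5]
gripper_width: 0.548
gripper_force: 30.0
```

```bash
python3 - <<'E'
from h import *
import pickle
s=r.sense();R=s['ee_rot'];t=s['tcp_pos'];print(t,np.degrees(np.arctan2(R[1,1],R[0,1])))
print((np.array([.472,-.333])-t[:2])/.03)
# measure how far the cell sits from the TCP along the pads: white-glass edges of frosted faces and nuggets in scene/side
for n in('scene','side'):
    c=cap(n);g=cv2.cvtColor(c['pixels'],cv2.COLOR_RGB2HSV);m=cv2.inRange(g,(5,120,60),(18,255,255))
    q=t-[0,0,.034];u,v=map(int,proj(c,q));z=np.zeros_like(m);z[v-14:v+15,u-14:u+15]=1;z*=m
    k,l,st,ce=cv2.connectedComponentsWithStats(z);print(n,np.round(proj(c,q),1),[(int(st[i,4]),ce[i].round(1).tolist()) for i in range(1,k) if st[i,4]>4])
E
```

```text
[ 0.47165358 -0.33262386  0.2081842 ] 108.93908312241902
[ 0.01154742 -0.01253816]
scene [164.3 175. ] []
side [295.6 282.8] []
```

servo_tool(
  targets=[
    [0,0,-0.2,0,40],
    [0,0,-0.6,0,40],
    [0,0,-1.0,0,40],
    [0,0,-1.4,0,40],
    [0,0,-1.8,0,40],
  ],
)

```text
time_s: 26.77
tcp_pos: [0.4713, -0.3329, 0.1531]
ee_rot: [[-0.946, -0.324, -0.0], [-0.324, 0.946, 0.0], [0.0, 0.0, -1.0]]
wrist_force: [-0.6, 0.5, -1.6]
gripper_width: 0.552
gripper_force: 30.0
```

servo_tool(
  targets=[
    [0,0,-0.3,0,40],
    [0,0,-0.6,0,40],
    [0,0,-0.8,0,40],
    [0,0,-0.92,0,40],
    [0,0,-0.97,0,40],
  ],
)

```text
time_s: 27.18
tcp_pos: [0.4713, -0.333, 0.1244]
ee_rot: [[-0.946, -0.324, -0.001], [-0.324, 0.946, 0.0], [0.001, 0.0, -1.0]]
wrist_force: [0.4, 0.6, -1.5]
gripper_width: 0.549
gripper_force: 30.0
```

servo_tool(
  targets=[
    [0,0,0,0,40],
    [0,0,0,0,40],
    [0,0,0,0,40],
    [0,0,0,0,40],
    [0,0,0,0,40],
  ],
)

```text
time_s: 27.6
tcp_pos: [0.4716, -0.3331, 0.1254]
ee_rot: [[-0.946, -0.324, 0.001], [-0.324, 0.946, -0.0], [-0.001, -0.001, -1.0]]
wrist_force: [-0.9, 0.5, -1.2]
gripper_width: 0.551
gripper_force: 30.0
```

```bash
python3 - <<'E'
from h import *
s=r.sense();print(s['tcp_pos'],s['wrist_force'],s['gripper_width'])
c=cap('wrist');p=c['pixels'];t=s['tcp_pos'];R=s['ee_rot']
# amber through open cell top, white lines near cell rim
g=cv2.cvtColor(p,cv2.COLOR_RGB2HSV);m=cv2.inRange(g,(5,110,50),(18,255,255));k,l,st,ce=cv2.connectedComponentsWithStats(m)
print([(int(st[i,4]),ce[i].round().tolist()) for i in range(1,k) if st[i,4]>40])
# clear rim edge ahead (tool x +24, z top): expected projection, for offsets
for o in(18,24,30): print(o,[np.round(proj(c,t+R[:,0]*o/1e3+R[:,1]*y/1e3+[0,0,.032]),1).tolist() for y in(-21,21)])
d=cv2.cvtColor(p,cv2.COLOR_RGB2GRAY).astype(int)
for x in(255,270,290,305): print(x,d[150:330:3,x].tolist())
for n in('scene','side'):
    c2=cap(n);print(n,[np.round(proj(c2,t+R[:,0]*o/1e3+[0,0,.032]),1).tolist() for o in(-24,24)])
E
```

```text
[ 0.4716298  -0.33307385  0.12535746] [-0.88379209  0.51582546 -1.19747514] 0.5507780100106394
[(1540, [549.0, 206.0]), (263, [285.0, 238.0]), (220, [260.0, 240.0]), (236, [306.0, 250.0]), (342, [268.0, 274.0])]
18 [[221.5, 276.9], [333.4, 277.0]]
24 [[220.7, 262.3], [334.1, 262.3]]
30 [[219.9, 247.2], [334.9, 247.3]]
255 [32, 32, 29, 49, 146, 143, 154, 159, 158, 160, 155, 155, 157, 156, 155, 156, 159, 158, 150, 188, 187, 186, 186, 186, 140, 120, 128, 139, 157, 157, 158, 156, 151, 138, 189, 195, 167, 153, 146, 115, 117, 118, 127, 157, 114, 61, 75, 80, 84, 89, 89, 87, 84, 80, 72, 58, 57, 58, 60, 69]
270 [33, 25, 31, 49, 149, 149, 156, 157, 159, 157, 157, 155, 156, 156, 156, 158, 158, 157, 162, 196, 197, 197, 196, 196, 198, 137, 118, 123, 125, 128, 131, 128, 148, 192, 168, 127, 121, 156, 168, 158, 164, 178, 165, 158, 129, 63, 72, 79, 84, 89, 89, 85, 83, 78, 73, 56, 60, 58, 132, 128]
290 [33, 26, 27, 78, 150, 148, 146, 146, 146, 144, 144, 143, 146, 145, 144, 142, 156, 153, 151, 187, 186, 189, 187, 140, 135, 127, 139, 148, 156, 160, 157, 152, 130, 118, 120, 153, 190, 224, 219, 202, 195, 189, 192, 180, 139, 64, 72, 81, 84, 88, 88, 87, 83, 81, 71, 58, 60, 57, 69, 126]
305 [35, 27, 29, 74, 138, 139, 144, 145, 144, 144, 143, 141, 142, 142, 141, 142, 155, 156, 151, 188, 186, 188, 187, 185, 181, 179, 178, 180, 115, 126, 138, 149, 157, 167, 163, 160, 160, 177, 218, 189, 187, 189, 179, 178, 140, 60, 70, 80, 83, 87, 89, 83, 83, 80, 73, 61, 57, 57, 59, 63]
scene [[164.0, 184.2], [166.5, 173.1]]
side [[304.0, 283.8], [286.8, 289.7]]
```

```bash
python3 -c "
from station import r
print(r.finish_job())"
```

```text
the job is handed in; nothing more can be done
None
```

The job is handed in after about 28 s of the 72 s allowed. All four nuggets are in the cell, which is held by its frosted faces in the viewer's light path. The scoop lies level on the bench and the funnel is swung aside. The hand-in gave no verdict, so whether it passed is unconfirmed.

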